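# Lock the rack cradle onto the bench shaker

## Task

Lock the loaded rack cradle onto the bench shaker: push the cradle fully back against the rear stop of the platform, then push the locking pin in by its knob until its end has gone through the eye of the cradle's ear and the knob sits against the bush, and finally swing the keeper bar fully shut behind the knob so that the pin cannot work its way out. Leave the other things on the bench where they are.

Things in the scene. Friction and masses are not known exactly. Their poses are not given: they have to be found in the camera images.
- shaker: Low white bench shaker, fixed: housing 186 x 262 x 54 mm, grey control panel in front. Origin: on the bench under it; x to its rear, y to its left, z up. Aluminium platform (mm, this frame): x -97..77, y -171..135, top at z 66. Rails 10 to 12 high along x, inner faces at y 122 and -90, guide the cradle with 2 mm play each side; a stop 20 high across the rear has its front face at x 61.
- cradle: Loose steel tray 84 (x) x 208 (y) mm, 0.4 kg, carrying a tube rack and vials fixed on it (up to 64 mm high); slides along the shaker's x on the platform; starts 35 to 60 mm short of the stop. Origin: middle of its underside, axes like the shaker's; fully home it is at x 19, y 16, z 66 mm in the shaker's frame. Its right end has an upright ear, 30 (x) x 9 (y) x 40 mm, pierced by the eye.
- cradle_front (a point): Middle of the outer face of the cradle's front lip (16 mm high, x = -42 mm on the cradle), 10 mm above the tray's underside: a good place to push, towards +x of the shaker. The cradle slides with 2 to 4 N.
- cradle_eye (a point): Centre of the eye, a 14 mm hole along y through the cradle's ear, at the ear's outer (-y) face; the ear is 9 mm thick towards +y. With the cradle fully home it is in line with the bush's bore.
- bush_bore (a point): Centre of the outer (-y) mouth of the bush's 11.5 mm bore; axes like the shaker's. The bush is a steel block fixed on the right of the platform, x +-15 mm and z -24 to +16 mm about this point; the bore runs 46 mm through it along +y. In the shaker's frame this point is at x 8, y -139, z 90 mm.
- lock_pin: Loose locking pin, 60 g, lying along y in the bush's bore: shank 10 mm thick, 72 mm long, tapered end; black ribbed knob 23 mm in diameter, 12 mm thick, slightly domed. Origin: on the axis where knob and shank meet; +y to the end, knob on the -y side. Starts drawn out: origin 30 to 38 mm outside the bush. Fully in, the knob touches the bush and the end stands 12 mm out beyond the ear.
- pin_tip (a point): The tapered end of the locking pin, on its axis.
- pin_knob (a point): Middle of the knob's outer (-y) face, on the axis: push here towards +y of the shaker. If the pin is pushed in before the cradle is home, it strikes the ear or gets in its way and the cradle stays out.
- keeper (a joint): Angle of the keeper, a flat steel bar 6 mm thick, 14 mm high, turning about a vertical axis at the pin's height. 0 = shut: it lies along -x of the shaker, 2 mm behind the knob of a pin that is home (a knob that stands out blocks it). It grows as the bar opens; at 1.57 it points to -y. Starts at 1.5 to 1.9, stays where it is left (0.03 N m of friction).
- keeper_pivot (a point): The keeper's axis at the bar's mid height, on a post 16 mm in diameter fixed to the shaker at x 48, y -156, z 90 mm in its frame.
- keeper_tip (a point): A small round stud at the keeper's free end, 60 mm from the axis, at the bar's mid height.
- marker: Felt marker, 134 mm long, lying on the bench: a bystander. Origin under its middle.
- stopper: Rubber stopper, 21 mm in diameter, 24 mm high, a bystander. Origin under its middle.
- timer: Kitchen-type timer with a dial, 47 x 66 x 66 mm, a bystander that stands fast. Origin under its middle.
- dropper: Dropping bottle with a pointed spout, 49 mm in diameter, 138 mm high, a bystander that stands fast. Origin under its middle.
- cup: Small open plastic cup, 40 mm in diameter, 25 mm high, a bystander. Origin under its middle.
- bluecap: Ribbed screw cap, 53 mm in diameter, 27 mm high, a bystander. Origin under its middle.
- spare_vial: Small vial, 54 mm long, lying on the bench, a bystander. Origin under its middle.
- erlen: Stoppered conical flask, 64 mm in diameter, 106 mm high, a bystander that stands fast. Origin under its middle.

How it is judged:
By the outcome, as a careful person would: the job done as asked, in the order asked, and still so for the second after the job is handed in, with the robot touching nothing.
It also fails if it takes over 58 s, if anything falls off the work surface, if the arm or the gripper's body presses on something with over 40 N, if the wrist force passes 120 N, or if a joint passes its speed limit or range.

## Robot

A 6-joint arm with a two-finger parallel gripper is mounted at the origin on a cart in front of the work surface, level with it; the furniture and walls round the work are solid. World frame = base frame: x ahead of the robot, y to its left, z up, the work surface at z = 0. Lengths are in m, angles in rad, forces in N, time in s.
With the tool pointing down it reaches from about 0.25 to 0.725 m from the base axis. Payload 9.7 kg.
Tool frame: the origin (TCP) lies at the very end of the fingers, on their centre line; the grasp point (between the pads) lies 19 mm behind it; z points along the fingers, y is the line along which they close (so a half turn about z gives the same grasp; the last joint's range is limited). The gripper opens to 85 mm and grips with 20 to 120 N. Pads are 22 mm wide; open, the fingers measure 114 mm over their backs; the gripper's body (76 mm by 85 mm) begins 54 mm behind the grasp point. The pads swing forward as they close: fully open they stand 13 mm farther back than shut.
Start: joints at [1.249, 0.087, 0.176, 1.66, 0, 1.571], TCP at [0.174, 0.522, 0.231] pointing down, gripper open.
Joint ranges: [-3.13, 3.13], [-0.85, 1.81], [-1.15, 1.24], [-2.2, 2.28], [-1.44, 1.52], [-3.14, 3.14]. Speed limits (rad/s): [2.22, 2.22, 2.57, 3.14, 3.14, 3.14].

## Interface

Orientations are given as a rotation vector (axis times angle).
In Python, from station import r gives the robot as it stands.
- The arm moves only by the tool shift_gripper, called after "Call:" as a command line: name --argument value ..., lists and objects as JSON in quotes. Schema: {"type":"object","properties":{"rows":{"type":"array","items":{"type":"array","prefixItems":[{"type":"array","items":{"type":"number"},"minItems":3,"maxItems":3},{"type":"array","items":{"type":"number"},"minItems":3,"maxItems":3}],"minItems":2,"maxItems":2},"minItems":1,"maxItems":8},"aperture":{"type":"number"},"only":{"type":"string"},"quiet":{"type":"boolean"},"lines":{"type":"string"}},"required":["rows"],"additionalProperties":false}. rows is a list of rows, 1 to 8 of them, each written [[dx, dy, dz], [rx, ry, rz]]: dx, dy, dz in m, then a rotation vector rx, ry, rz in rad; each row shifts and turns the commanded pose from where the row before left it, along the tool's axes as they then stand; what a row does not reach is not made up. A row lasts 1/12 s, in which the tool goes at most 0.0417 m and 0.125 rad, less where a joint would pass 70% of its speed; a pose out of reach is approached as far as the arm can. aperture is the finger opening in m, set as the call begins (left out keeps the last). The fingers move at their own pace and stop on an object; the grip force is fixed at half the most. Time passes only in rows, so rows that do not move let the fingers close. The tool returns the time, the measured TCP pose, the force, the opening and the grip force at its end. only (a regular expression) keeps the lines of the reply that match it, lines (a string "A,B") keeps lines A to B, and quiet returns only ok. Input that does not fit is refused with a message, and nothing moves.
- r.sense(): the state, without advancing time (a new reading comes with each control period).
- r.capture(name): name is "scene" or "top"; returns a dict with "color" (384x512x3 uint8, red, green, blue), "fx", "fy", "cx", "cy" (pixels), "D" ([k1, k2, p1, p2, k3] as OpenCV has them; the pictures are not rectified), "pose" (4x4, takes a point from camera to world coordinates). Camera axes: x right, y up, looking along -z (the intrinsics and any distortion apply to the point x, -y, -z); pixel columns grow to the right and rows downward; lengths in m; the calibration is good to about 2 mm. A picture is of the moment at which its call begins. There is no depth.
- r.job_done(): hands the job in; it is judged then, once.
The state is a dict: "clock": time; "joints": joint angles; "qd": joint speeds; "tau": joint torques, N m; "tool_pos": TCP position; "eef_rot": TCP orientation; "force": force on the tool from outside, world axes, zero at the start; "wrist_torque": the same for the moment, N m; "grip_width": finger opening in m; "finger_force": force on a finger pad.
Only numpy, scipy, OpenCV 4.12 (cv2) and the standard library are available. Lean on these libraries where they do the work, as an engineer would, in place of code of your own. Each camera call takes 0.05 s, during which the arm holds its last target. There are 200 camera calls.

## Working session

There is one attempt and no reset: what is moved stays moved. The work goes in short steps, Python scripts to look and compute and a tool call to move; the robot and the scene stay as the last step left them, time stands still between calls to the robot, and variables do not carry over. Pictures are saved under pics/ and viewed, at most 10 in all, crops included, and the job is handed in when it is done.

```bash
ls; mkdir -p pics
```

Run:
```python
from station import r
import cv2
s=r.sense();print(s['clock'],s['tool_pos'],s['eef_rot'],s['force'])
for n in("scene","top"):
    c=r.capture(n);cv2.imwrite(f"pics/{n}0.png",c['color'][:,:,::-1]);print(n,c['fx'],c['fy'],c['cx'],c['cy'],c['D']);print(c['pose'])
```

```text
pics
station.py
0.0 [0.17387402 0.52155637 0.2305914 ] [-5.03277230e-01 -3.10079970e+00  2.03509058e-03] [ 0.06208444 -0.22513015 -0.40476962]
scene 391.39704452468703 391.39704452468703 251.25596382477568 192.54166445638978 [0.02088844 0.         0.         0.         0.        ]
[[ 0.83892083  0.3535354  -0.4137929  -0.06462961]
 [-0.54402447  0.56676897 -0.61871667 -0.89639946]
 [ 0.01578673  0.74416776  0.6678062   1.02137787]
 [ 0.          0.          0.          1.        ]]
top 431.20650109746424 431.20650109746424 252.96083299728883 193.8780949035157 [-0.07625312  0.          0.          0.          0.        ]
[[-0.01414455  0.99484358 -0.10043001  0.38084777]
 [-0.99988113 -0.01345632  0.00752698 -0.04001217]
 [ 0.00613675  0.10052454  0.99491565  1.31552715]
 [ 0.          0.          0.          1.        ]]
```

View pics/scene0.png

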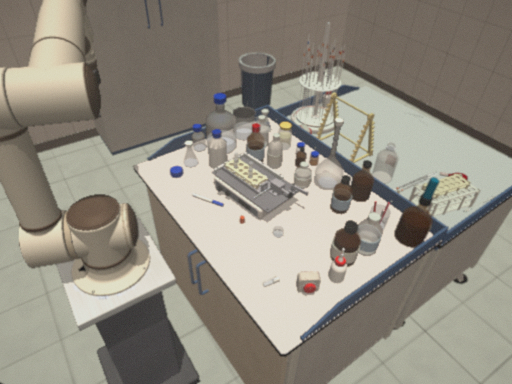

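View pics/top0.png

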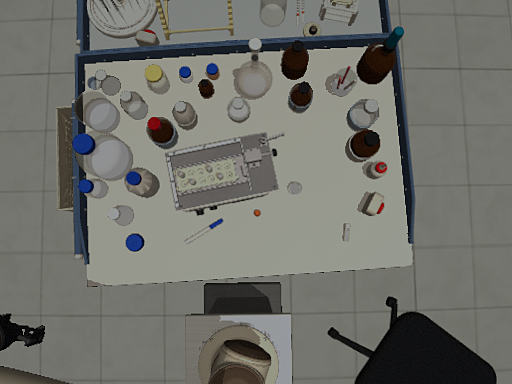

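Run:
```python
import cv2
a=cv2.imread('pics/top0.png')[120:225,155:310];b=cv2.imread('pics/scene0.png')[140:225,195:315]
cv2.imwrite('pics/topc.png',cv2.resize(a,None,fx=5,fy=5,interpolation=cv2.INTER_CUBIC))
cv2.imwrite('pics/scenec.png',cv2.resize(b,None,fx=6,fy=6,interpolation=cv2.INTER_CUBIC))
```

```text
(no output)
```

View pics/topc.png

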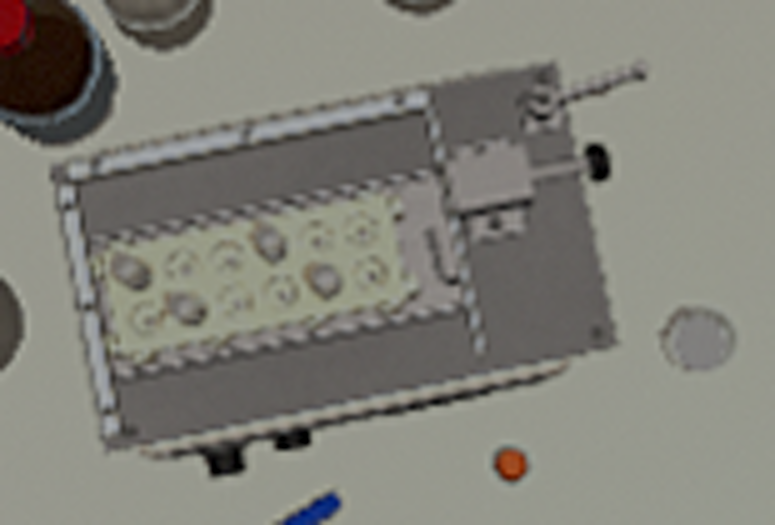

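View pics/scenec.png

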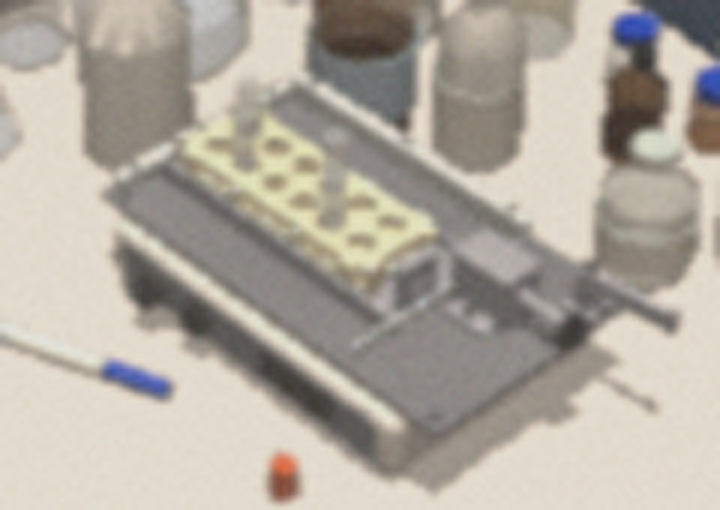

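Top crop (5x, origin 155,120): platform corners FL (110,447), RL (55,170), RR (555,65), FR (615,343); knob face ≈(605,162), keeper post (540,103), stud (642,70), tray front lip from (128,368) to (465,305). Scene crop (6x, origin 195,140): FL (105,190), FR (430,428), RL (300,80), knob (575,330), stud (672,320).

Create h.py:
```python
import numpy as np,cv2
from scipy.optimize import least_squares
def ray(c,px):
    K=np.array([[c['fx'],0,c['cx']],[0,c['fy'],c['cy']],[0,0,1]])
    u=cv2.undistortPoints(np.array([[px]],float),K,np.array(c['D'],float))[0,0]
    P=np.array(c['pose']);return P[:3,3],P[:3,:3]@np.array([u[0],-u[1],-1])
def onz(c,px,z):
    o,d=ray(c,px);return o+d*(z-o[2])/d[2]
def tri(rs):
    A=sum(np.eye(3)-np.outer(d,d)/(d@d) for o,d in rs);b=sum((np.eye(3)-np.outer(d,d)/(d@d))@o for o,d in rs)
    return np.linalg.solve(A,b)
T=lambda x,y:(155+(x+.5)/5-.5,120+(y+.5)/5-.5)
S=lambda x,y:(195+(x+.5)/6-.5,140+(y+.5)/6-.5)
def fit(loc,w):
    f=lambda p:(loc@np.array([[np.cos(p[2]),np.sin(p[2])],[-np.sin(p[2]),np.cos(p[2])]])+p[:2]-w).ravel()
    s=least_squares(f,[.4,0,0]);return s.x,s.fun.reshape(-1,2)
def toW(p,l):
    c,s=np.cos(p[2]),np.sin(p[2]);return np.array([p[0]+c*l[0]-s*l[1],p[1]+s*l[0]+c*l[1],l[2]])
def toS(p,w):
    c,s=np.cos(p[2]),np.sin(p[2]);a,b=w[0]-p[0],w[1]-p[1];return np.array([c*a+s*b,-s*a+c*b,w[2]])
```

Run:
```python
from station import r
from h import *
np.set_printoptions(precision=4,suppress=True)
t=r.capture('top');s=r.capture('scene')
loc=np.array([[-97,135],[77,135],[77,-171],[-97,-171]])/1e3
tp=[(110,447),(55,170),(555,65),(615,343)]
w=np.array([onz(t,T(*p),.066) for p in tp])
p,res=fit(loc,w[:,:2]);print('top fit',p,res*1e3)
ws=np.array([onz(s,S(*q),.066) for q in[(105,190),(300,80),(430,428)]])
p2,res2=fit(loc[[0,1,3]],ws[:,:2]);print('scene fit',p2,res2*1e3)
for n,a,b in[('FL',(110,447),(105,190)),('RL',(55,170),(300,80)),('FR',(615,343),(430,428)),('knob',(600,162),(572,330)),('stud',(642,70),(672,320))]:
    x=tri([ray(t,T(*a)),ray(s,S(*b))]);print(n,x,'S',toS(p,x)*1e3)
for n,a,z in[('knobface',(609,162),.09),('stud',(642,70),.09),('post',(540,103),.09),('lipL',(128,370),.082),('lipR',(465,308),.082),('bushNear',(530,175),.106)]:
    print(n,toS(p,onz(t,T(*a),z))*1e3)
for n,l in[('front',(-.097,.016,.08)),('knob',(.008,-.139,.09)),('pivot',(.048,-.156,.09)),('origin',(0,0,0))]:print(n,toW(p,l))
```

```text
top fit [0.5831 0.0617 0.1942] [[-3.9386  2.3578]
 [ 2.8097  2.6433]
 [ 2.867  -1.7826]
 [-1.7381 -3.2185]]
scene fit [0.585  0.0619 0.1801] [[-0.2738  4.3431]
 [-0.3709  0.2788]
 [ 0.6447 -4.6219]]
FL [0.4658 0.1731 0.0659] S [-93.6191 131.9798  65.8691]
RL [0.6313 0.2043 0.0703] S [ 74.7853 130.5947  70.3482]
FR [ 0.5208 -0.1206  0.0669] S [ -96.2576 -166.8154   66.9016]
knob [ 0.6253 -0.1134  0.0876] S [   7.6504 -179.9408   87.5862]
stud [ 0.6796 -0.1391  0.0893] S [  55.896  -215.6297   89.2509]
knobface [   6.5138 -185.1298   90.    ]
stud [  55.6793 -215.4904   90.    ]
post [  48.6768 -153.3797   90.    ]
lipL [-53.7185 110.8503  82.    ]
lipR [-58.5599 -86.4164  82.    ]
bushNear [   5.4619 -137.8369  106.    ]
front [0.4848 0.0587 0.08  ]
knob [ 0.6178 -0.0732  0.09  ]
pivot [ 0.6603 -0.0821  0.09  ]
origin [0.5831 0.0617 0.    ]
```

Create g.py:
```python
import sys
from station import r
from h import *
from scipy.spatial.transform import Rotation as Ro
p=np.array([.584,.0617,.19])
s=r.sense();R=Ro.from_rotvec(s['eef_rot']).as_matrix()
print('t',s['clock'],'S mm',(toS(p,s['tool_pos'])*1e3).round(1),'F shaker',(Ro.from_euler('z',-p[2]).apply(s['force'])).round(1))
Rt=Ro.from_euler('z',p[2]).as_matrix()@np.diag([-1,1,-1])
print('turn',Ro.from_matrix(R.T@Rt).as_rotvec().round(3))
if len(sys.argv)>3:
    print('tool delta mm',(R.T@(toW(p,np.array([float(a) for a in sys.argv[1:4]])/1e3)-s['tool_pos'])*1e3).round(1))
```

```text
(no output)
```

Call:
shift_gripper --rows '[[[0, 0, 0], [0, 0, -0.102]], [[0, 0, 0], [0, 0, -0.102]], [[0, 0, 0], [0, 0, -0.102]], [[0, 0, 0], [0, 0, -0.102]], [[0, 0, 0], [0, 0, -0.102]], [[0, 0, 0], [0, 0, 0]], [[0, 0, 0], [0, 0, 0]]]' --aperture 0

```text
clock: 0.78
tool_pos: [0.1739, 0.5217, 0.2311]
eef_rot: [0.29, -3.128, 0.0]
force: [-0.1, -0.9, -0.4]
grip_width: 0.0006
finger_force: 0.0
```

```bash
python3 g.py -90 16 140
```

```text
t 0.7833 S mm [-315.8  529.2  231.1] F shaker [-0.3 -0.9 -0.4]
turn [-0.    -0.    -0.005]
tool delta mm [-228.4 -512.    91.2]
```

Call:
shift_gripper --rows '[[[-0.0143, -0.032, 0], [0, 0, 0]], [[-0.0143, -0.032, 0], [0, 0, 0]], [[-0.0143, -0.032, 0], [0, 0, 0]], [[-0.0143, -0.032, 0], [0, 0, 0]], [[-0.0143, -0.032, 0], [0, 0, 0]], [[-0.0143, -0.032, 0], [0, 0, 0]], [[-0.0143, -0.032, 0], [0, 0, 0]], [[-0.0143, -0.032, 0], [0, 0, 0]]]'

```text
clock: 1.45
tool_pos: [0.3348, 0.2902, 0.2314]
eef_rot: [-0.29, 3.128, 0.0]
force: [0.9, 0.0, -0.6]
grip_width: -0.0001
finger_force: 0.0
```

Call:
shift_gripper --rows '[[[-0.0143, -0.032, 0], [0, 0, 0]], [[-0.0143, -0.032, 0], [0, 0, 0]], [[-0.0143, -0.032, 0.01], [0, 0, 0]], [[-0.0143, -0.032, 0.015], [0, 0, 0]], [[-0.0143, -0.032, 0.015], [0, 0, 0]], [[-0.0143, -0.032, 0.025], [0, 0, 0]], [[-0.0143, -0.032, 0.025], [0, 0, 0]], [[-0.0143, -0.032, 0], [0, 0, 0]]]'

```text
clock: 2.12
tool_pos: [0.4919, 0.0616, 0.1383]
eef_rot: [0.288, -3.123, 0.0]
force: [-0.8, 0.3, 0.0]
grip_width: 0.0002
finger_force: 0.0
```

Call:
shift_gripper --rows '[[[0, 0, 0], [0, 0, 0]], [[0, 0, 0], [0, 0, 0]]]'

```text
clock: 2.28
tool_pos: [0.4935, 0.062, 0.1423]
eef_rot: [0.285, -3.127, -0.0]
force: [-0.2, 0.5, 0.4]
grip_width: -0.0001
finger_force: 0.0
```

```bash
python3 g.py -90 16 74
```

```text
t 2.2833 S mm [-88.8  17.4 142.3] F shaker [-0.1  0.6  0.4]
turn [ 0.    -0.001 -0.008]
tool delta mm [ 1.1 -1.4 68.3]
```

Call:
shift_gripper --rows '[[[0, 0, 0.034], [0, 0, 0]], [[0, 0, 0.034], [0, 0, 0]], [[0, 0, 0], [0, 0, 0]], [[-0.005, 0, 0], [0, 0, 0]], [[-0.005, 0, 0], [0, 0, 0]], [[-0.005, 0, 0], [0, 0, 0]], [[-0.005, 0, 0], [0, 0, 0]], [[-0.005, 0, 0], [0, 0, 0]]]'

```text
clock: 2.95
tool_pos: [0.5186, 0.0684, 0.0764]
eef_rot: [-0.295, 3.127, 0.0]
force: [-4.5, -0.9, 3.4]
grip_width: -0.0002
finger_force: 2.5
```

```bash
python3 g.py
```

```text
t 2.95 S mm [-63.   19.   76.4] F shaker [-4.6 -0.   3.4]
turn [-0.     0.001 -0.002]
```

Call:
shift_gripper --rows '[[[-0.005, 0, 0], [0, 0, 0]], [[-0.005, 0, 0], [0, 0, 0]], [[-0.005, 0, 0], [0, 0, 0]], [[-0.005, 0, 0], [0, 0, 0]]]'

```text
clock: 3.28
tool_pos: [0.5377, 0.072, 0.075]
eef_rot: [0.295, -3.127, -0.0]
force: [-5.4, -0.1, 3.2]
grip_width: -0.0003
finger_force: 2.8
```

```bash
python3 g.py
```

```text
t 3.2833 S mm [-43.6  18.9  75. ] F shaker [-5.3  0.9  3.2]
turn [ 0.    -0.001 -0.002]
```

Call:
shift_gripper --rows '[[[-0.004, 0, 0], [0, 0, 0]], [[-0.003, 0, 0], [0, 0, 0]], [[0, 0, 0], [0, 0, 0]]]'

```text
clock: 3.53
tool_pos: [0.5449, 0.0732, 0.0747]
eef_rot: [0.295, -3.128, 0.0]
force: [-2.4, -0.5, 1.8]
grip_width: -0.0002
finger_force: 0.8
```

```bash
python3 g.py
```

```text
t 3.5333 S mm [-36.3  18.7  74.7] F shaker [-2.4 -0.   1.8]
turn [-0.    -0.    -0.002]
```

Call:
shift_gripper --rows '[[[-0.002, 0, 0], [0, 0, 0]], [[-0.002, 0, 0], [0, 0, 0]], [[0, 0, 0], [0, 0, 0]]]'

```text
clock: 3.78
tool_pos: [0.5463, 0.0731, 0.0746]
eef_rot: [0.294, -3.123, 0.002]
force: [-14.7, -4.8, 7.1]
grip_width: -0.0001
finger_force: 7.5
```

```bash
python3 g.py
```

```text
t 3.7833 S mm [-34.9  18.3  74.6] F shaker [-15.3  -1.9   7.1]
turn [-0.001 -0.005 -0.002]
```

Call:
shift_gripper --rows '[[[-0.002, 0, 0], [0, 0, 0]], [[0, 0, 0], [0, 0, 0]]]'

```text
clock: 3.95
tool_pos: [0.5464, 0.0731, 0.0745]
eef_rot: [0.294, -3.12, 0.003]
force: [-24.5, -7.0, 13.3]
grip_width: 0.0001
finger_force: 12.6
```

```bash
python3 g.py
```

```text
t 3.95 S mm [-34.7  18.3  74.5] F shaker [-25.4  -2.3  13.3]
turn [-0.001 -0.008 -0.002]
```

Call:
shift_gripper --rows '[[[0.01, 0, 0], [0, 0, 0]], [[0.015, 0, 0], [0, 0, 0]], [[0.005, 0, -0.03], [0, 0, 0]], [[0, 0, -0.04], [0, 0, 0]], [[0, 0, -0.03], [0, 0, 0]], [[0, 0, 0], [0, 0, 0]]]'

```text
clock: 4.45
tool_pos: [0.5233, 0.069, 0.1816]
eef_rot: [-0.294, 3.118, 0.001]
force: [1.4, -0.7, 0.6]
grip_width: 0.0
finger_force: 0.0
```

```bash
python3 g.py 8 -215 165
```

Run:
```python
from station import r
import cv2
import numpy as np
c=r.capture('top')['color'];s=r.capture('scene')['color']
a=cv2.resize(c[120:225,155:310,::-1],None,fx=4,fy=4,interpolation=3);b=cv2.resize(s[140:225,195:315,::-1],(620,440),interpolation=3)
cv2.imwrite('pics/both1.png',cv2.resize(np.vstack([a,b]),None,fx=.69,fy=.69))
```

```text
t 4.45 S mm [-58.2  18.7 181.6] F shaker [ 1.2 -1.   0.6]
turn [-0.001  0.01  -0.002]
tool delta mm [ -66.4 -233.5   17.4]
```

View pics/both1.png

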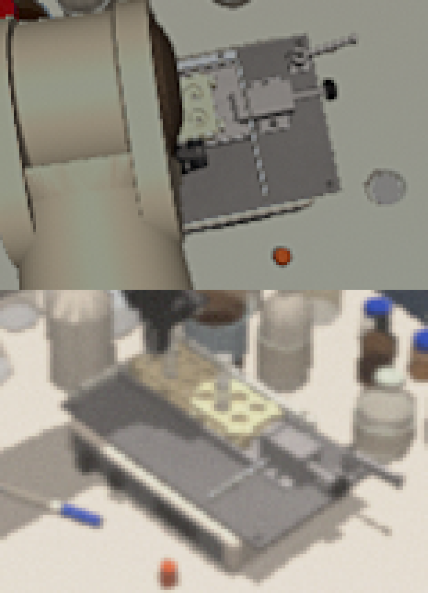

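Cradle is now against the stop (stop force 25 N at the expected place; ear under/next to the bush), pin and keeper untouched.

Call:
shift_gripper --rows '[[[-0.0095, -0.0334, 0], [0, 0, 0]], [[-0.0095, -0.0334, 0], [0, 0, 0]], [[-0.0095, -0.0334, 0], [0, 0, 0]], [[-0.0095, -0.0334, 0], [0, 0, 0]], [[-0.0095, -0.0334, 0], [0, 0, 0]], [[-0.0095, -0.0334, 0], [0, 0, 0]], [[-0.0095, -0.0334, 0], [0, 0, 0]], [[0, 0, 0], [0, 0, 0]]]'

```text
clock: 5.22
tool_pos: [0.6311, -0.1534, 0.1713]
eef_rot: [0.289, -3.126, 0.0]
force: [1.6, -0.9, -0.4]
grip_width: -0.0
finger_force: 0.0
```

Call:
shift_gripper --rows '[[[0, 0, 0.03], [0, 0, 0]], [[0, 0, 0.03], [0, 0, 0]], [[0, 0, 0], [0, 0, 0]]]'

```text
clock: 5.47
tool_pos: [0.6269, -0.148, 0.1068]
eef_rot: [0.294, -3.118, -0.005]
force: [-1.0, 0.4, -1.9]
grip_width: 0.0002
finger_force: 0.0
```

```bash
python3 g.py 7.5 -213 82
```

Run:
```python
from station import r
from h import *
t=r.capture('top');p=np.array([.584,.0617,.19])
for n in('top',):
    g=cv2.cvtColor(t['color'],cv2.COLOR_RGB2GRAY)[140:165,262:300]
    ys,xs=np.where(g<45);print(len(xs),xs.mean()+262,ys.mean()+140)
```

```text
t 5.4667 S mm [   2.5 -214.   106.8] F shaker [-1.   0.6 -1.9]
turn [ 0.004 -0.009 -0.002]
tool delta mm [-5.2  0.9 24.7]
17 266.47058823529414 144.88235294117646
```

Call:
shift_gripper --rows '[[[-0.005, 0, 0.012], [0, 0, 0]], [[0, 0, 0.012], [0, 0, 0]], [[0, 0, 0], [0, 0, 0]], [[0, 0.005, 0], [0, 0, 0]], [[0, 0.005, 0], [0, 0, 0]], [[0, 0.005, 0], [0, 0, 0]], [[0, 0, 0], [0, 0, 0]]]'

```text
clock: 6.1
tool_pos: [0.6321, -0.1318, 0.0919]
eef_rot: [-0.297, 3.126, -0.0]
force: [0.1, 0.5, 0.3]
grip_width: 0.0002
finger_force: 0.0
```

```bash
python3 g.py 7.5 -166 82
```

```text
t 6.1 S mm [  10.7 -199.1   91.9] F shaker [0.2 0.5 0.3]
turn [-0.     0.001 -0.001]
tool delta mm [ 3.2 33.1  9.9]
```

Call:
shift_gripper --rows '[[[0, 0.004, 0], [0, 0, 0]], [[0, 0.004, 0], [0, 0, 0]], [[0, 0, 0], [0, 0, 0]]]'

```text
clock: 6.35
tool_pos: [0.6304, -0.1245, 0.0913]
eef_rot: [-0.296, 3.127, -0.0]
force: [0.7, -0.2, 0.4]
grip_width: -0.0002
finger_force: 0.3
```

```bash
python3 g.py 7.5 -166 82
```

```text
t 6.35 S mm [  10.4 -191.6   91.3] F shaker [ 0.6 -0.3  0.4]
turn [-0.     0.    -0.001]
tool delta mm [ 3.  25.6  9.3]
```

Call:
shift_gripper --rows '[[[0.003, -0.008, 0], [0, 0, 0]], [[0, 0, 0.009], [0, 0, 0]], [[0, 0.008, 0], [0, 0, 0]], [[0, 0.004, 0], [0, 0, 0]], [[0, 0.004, 0], [0, 0, 0]], [[0, 0, 0], [0, 0, 0]]]'

```text
clock: 6.85
tool_pos: [0.6257, -0.1172, 0.0817]
eef_rot: [0.295, -3.127, -0.0]
force: [-0.7, -1.1, 1.8]
grip_width: -0.0002
finger_force: 0.6
```

```bash
python3 g.py 7.5 -166 82
```

```text
t 6.85 S mm [   7.2 -183.5   81.7] F shaker [-0.9 -0.9  1.8]
turn [ 0.    -0.    -0.002]
tool delta mm [-0.3 17.5 -0.3]
```

Call:
shift_gripper --rows '[[[0, 0.004, 0], [0, 0, 0]], [[0, 0.004, 0], [0, 0, 0]], [[0, 0, 0], [0, 0, 0]]]'

```text
clock: 7.1
tool_pos: [0.6244, -0.1091, 0.082]
eef_rot: [-0.296, 3.128, 0.0]
force: [-0.2, -0.4, 0.5]
grip_width: -0.0
finger_force: 0.5
```

```bash
python3 g.py 7.5 -166 82
```

```text
t 7.1 S mm [   7.4 -175.4   82. ] F shaker [-0.3 -0.4  0.5]
turn [ 0.     0.    -0.001]
tool delta mm [-0.1  9.4 -0. ]
```

Call:
shift_gripper --rows '[[[0, 0.003, 0], [0, 0, 0]], [[0, 0.003, 0], [0, 0, 0]], [[0, 0, 0], [0, 0, 0]]]'

```text
clock: 7.35
tool_pos: [0.6233, -0.1034, 0.0819]
eef_rot: [-0.296, 3.128, 0.001]
force: [0.1, -0.3, 0.3]
grip_width: -0.0003
finger_force: 0.5
```

```bash
python3 g.py 7.5 -166 82
```

```text
t 7.35 S mm [   7.4 -169.5   81.9] F shaker [ 0.1 -0.3  0.3]
turn [ 0.     0.    -0.001]
tool delta mm [-0.1  3.5 -0.1]
```

Call:
shift_gripper --rows '[[[0, 0.003, 0], [0, 0, 0]], [[0, 0.002, 0], [0, 0, 0]], [[0, 0, 0], [0, 0, 0]]]'

```text
clock: 7.6
tool_pos: [0.6222, -0.0984, 0.0817]
eef_rot: [0.296, -3.127, -0.001]
force: [-0.2, 0.1, -0.9]
grip_width: 0.0002
finger_force: 0.1
```

```bash
python3 g.py 7.5 -166 82
```

```text
t 7.6 S mm [   7.3 -164.4   81.7] F shaker [-0.1  0.1 -0.9]
turn [ 0.001 -0.    -0.001]
tool delta mm [-0.2 -1.6 -0.3]
```

Call:
shift_gripper --rows '[[[0, 0.002, 0], [0, 0, 0]], [[0, 0.002, 0], [0, 0, 0]], [[0, 0, 0], [0, 0, 0]]]'

```text
clock: 7.85
tool_pos: [0.6219, -0.0975, 0.0818]
eef_rot: [-0.292, 3.128, -0.008]
force: [2.4, -14.2, -0.9]
grip_width: -0.0001
finger_force: 6.8
```

```bash
python3 g.py
```

Run:
```python
from station import r
import cv2
s=r.capture('scene')['color']
cv2.imwrite('pics/s2.png',cv2.resize(s[150:215,245:325,::-1],None,fx=9,fy=9,interpolation=2))
```

```text
t 7.85 S mm [   7.2 -163.5   81.8] F shaker [ -0.3 -14.4  -0.9]
turn [-0.005 -0.    -0.004]
```

View pics/s2.png

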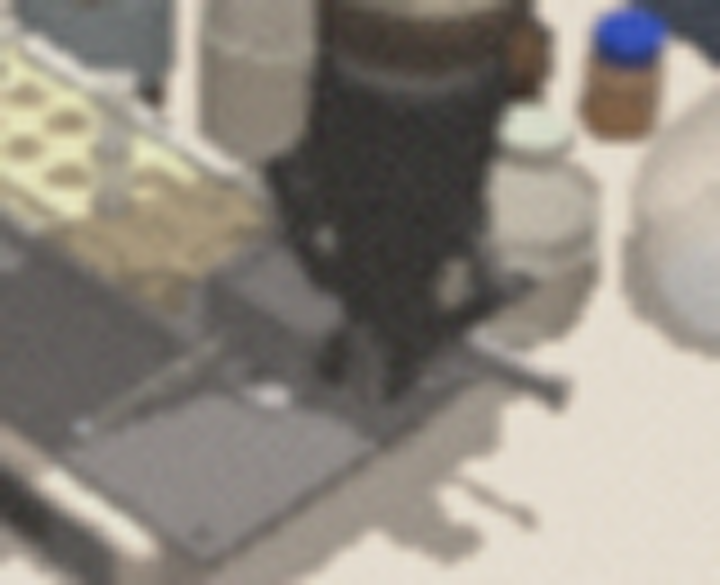

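Pin hit a hard stop with the tool about where the knob should seat. Retreat and check.

Call:
shift_gripper --rows '[[[0, -0.01, 0], [0, 0, 0]], [[0, -0.02, 0], [0, 0, 0]], [[0, -0.03, 0], [0, 0, 0]], [[0, 0, -0.035], [0, 0, 0]], [[0, 0, -0.035], [0, 0, 0]], [[0, -0.03, 0], [0, 0, 0]], [[0, -0.03, 0], [0, 0, 0]], [[0, 0, 0], [0, 0, 0]]]'

```text
clock: 8.57
tool_pos: [0.6446, -0.2171, 0.1518]
eef_rot: [-0.291, 3.127, -0.001]
force: [0.5, -0.1, -0.1]
grip_width: -0.0001
finger_force: 0.0
```

```bash
python3 g.py 76 -205 160
```

Run:
```python
from station import r
import cv2
import numpy as np
c=r.capture('top')['color'];s=r.capture('scene')['color']
a=cv2.resize(c[125:185,235:305,::-1],(560,480),interpolation=2);b=cv2.resize(s[155:205,255:325,::-1],(560,400),interpolation=2)
cv2.imwrite('pics/both3.png',cv2.resize(np.vstack([a,b]),None,fx=.68,fy=.68))
```

```text
t 8.5667 S mm [   6.8 -285.2  151.8] F shaker [ 0.5 -0.2 -0.1]
turn [-0.001  0.001 -0.004]
tool delta mm [-68.8  80.5  -8.3]
```

View pics/both3.png

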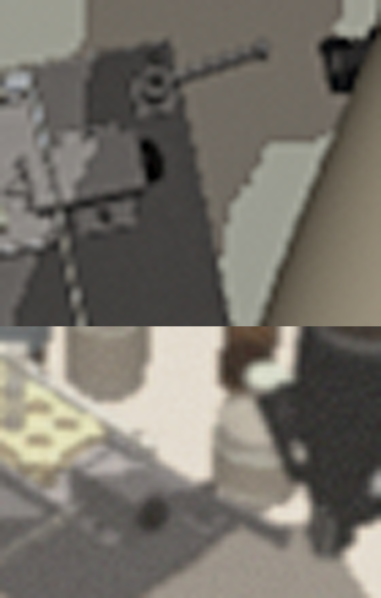

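Knob now sits on the bush (top panel knob at (152,160), bush edge 143); keeper still open, stud at (262,48).

Call:
shift_gripper --rows '[[[-0.023, 0.027, 0], [0, 0, 0]], [[-0.023, 0.027, 0], [0, 0, 0]], [[-0.023, 0.027, 0], [0, 0, 0]], [[0, 0, 0], [0, 0, 0]], [[0, 0, 0], [0, 0, 0]]]'

```text
clock: 9.08
tool_pos: [0.6971, -0.1175, 0.1511]
eef_rot: [0.301, -3.126, -0.001]
force: [0.2, -0.5, 0.4]
grip_width: -0.0003
finger_force: 0.0
```

```bash
python3 g.py 76 -205 82
```

```text
t 9.0833 S mm [  77.2 -197.3  151.1] F shaker [ 0.1 -0.5  0.4]
turn [ 0.001 -0.001  0.002]
tool delta mm [ 1.1 -7.7 69.1]
```

Call:
shift_gripper --rows '[[[-0.002, -0.008, 0], [0, 0, 0]], [[0, 0, 0.03], [0, 0, 0]], [[0, 0, 0.02], [0, 0, 0]], [[0, 0, 0.019], [0, 0, 0]], [[0, 0, 0], [0, 0, 0]], [[0, 0, 0], [0, 0, 0]]]'

```text
clock: 9.58
tool_pos: [0.6992, -0.1291, 0.0823]
eef_rot: [0.293, -3.126, -0.001]
force: [-0.1, -0.4, 0.5]
grip_width: 0.0001
finger_force: 0.0
```

```bash
python3 g.py 20 -205 82
```

```text
t 9.5833 S mm [  77.1 -209.1   82.3] F shaker [-0.2 -0.4  0.5]
turn [ 0.001 -0.002 -0.003]
tool delta mm [57.1  3.9  0.4]
```

Now swing: first −x, then diagonal, then +y.

Call:
shift_gripper --rows '[[[0.008, 0.001, 0], [0, 0, 0]], [[0.008, 0.001, 0], [0, 0, 0]], [[0.008, 0.001, 0], [0, 0, 0]], [[0.008, 0.001, 0], [0, 0, 0]], [[0.008, 0, 0], [0, 0, 0]], [[0.008, 0, 0], [0, 0, 0]], [[0.008, 0, 0], [0, 0, 0]], [[0, 0, 0], [0, 0, 0]]]'

```text
clock: 10.25
tool_pos: [0.6434, -0.1352, 0.0839]
eef_rot: [-0.294, 3.127, -0.001]
force: [-0.7, 0.3, -0.3]
grip_width: 0.0003
finger_force: 0.0
```

```bash
python3 g.py 5 -200 82
```

Run:
```python
from station import r
import cv2
s=r.capture('scene')['color']
cv2.imwrite('pics/s4.png',cv2.resize(s[155:215,245:325,::-1],None,fx=7,fy=7,interpolation=2))
```

```text
t 10.25 S mm [  21.1 -204.6   83.9] F shaker [-0.6  0.5 -0.3]
turn [-0.     0.    -0.003]
tool delta mm [16.2  4.5  1.9]
```

View pics/s4.png

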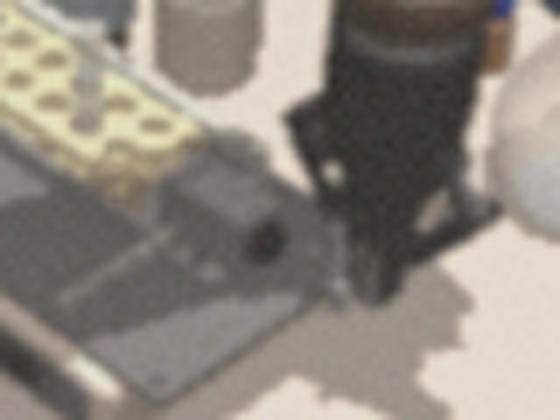

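The keeper swings ahead of the fingers (stud at (340,290)).

Call:
shift_gripper --rows '[[[0.007, 0, 0], [0, 0, 0]], [[0.006, 0.003, 0], [0, 0, 0]], [[0.004, 0.005, 0], [0, 0, 0]], [[0.002, 0.005, 0], [0, 0, 0]], [[0, 0.005, 0], [0, 0, 0]], [[0, 0.004, 0], [0, 0, 0]], [[0, 0.004, 0], [0, 0, 0]], [[0, 0, 0], [0, 0, 0]]]'

```text
clock: 10.97
tool_pos: [0.6209, -0.1116, 0.0829]
eef_rot: [0.297, -3.128, -0.0]
force: [-0.8, -0.1, 0.7]
grip_width: 0.0
finger_force: 0.0
```

```bash
python3 g.py 2 -172 82
```

```text
t 10.9667 S mm [   3.5 -177.1   82.9] F shaker [-0.8  0.1  0.7]
turn [ 0.     0.    -0.001]
tool delta mm [1.5 5.1 0.9]
```

Call:
shift_gripper --rows '[[[0, 0.003, 0], [0, 0, 0]], [[0, 0.002, 0], [0, 0, 0]], [[0, 0, 0], [0, 0, 0]]]'

```text
clock: 11.22
tool_pos: [0.62, -0.1074, 0.0828]
eef_rot: [0.295, -3.128, 0.0]
force: [0.1, -0.2, 0.4]
grip_width: 0.0001
finger_force: 0.0
```

```bash
python3 g.py 2 -172 82
```

```text
t 11.2167 S mm [   3.4 -172.8   82.8] F shaker [ 0.1 -0.2  0.4]
turn [-0.    -0.    -0.002]
tool delta mm [1.4 0.8 0.8]
```

Call:
shift_gripper --rows '[[[0, 0.0015, 0], [0, 0, 0]], [[0, 0.001, 0], [0, 0, 0]], [[0, 0, 0], [0, 0, 0]]]'

```text
clock: 11.47
tool_pos: [0.6198, -0.1068, 0.0829]
eef_rot: [-0.293, 3.127, -0.005]
force: [1.6, -7.8, -1.3]
grip_width: -0.0001
finger_force: 4.3
```

```bash
python3 g.py
```

```text
t 11.4667 S mm [   3.4 -172.2   82.9] F shaker [ 0.  -8.  -1.3]
turn [-0.003  0.    -0.003]
```

Call:
shift_gripper --rows '[[[0, 0.0015, 0], [0, 0, 0]], [[0, 0.001, 0], [0, 0, 0]], [[0, 0, 0], [0, 0, 0]]]'

```text
clock: 11.72
tool_pos: [0.6197, -0.1062, 0.0831]
eef_rot: [-0.291, 3.127, -0.01]
force: [2.8, -17.2, -2.3]
grip_width: -0.0
finger_force: 8.9
```

```bash
python3 g.py
```

```text
t 11.7167 S mm [   3.3 -171.6   83.1] F shaker [ -0.5 -17.5  -2.3]
turn [-0.007  0.    -0.004]
```

Call:
shift_gripper --rows '[[[0, -0.005, 0], [0, 0, 0]], [[0, -0.015, 0], [0, 0, 0]], [[0, -0.03, 0], [0, 0, 0]], [[0, -0.01, -0.03], [0, 0, 0]], [[0, -0.02, -0.035], [0, 0, 0]], [[0, -0.03, 0], [0, 0, 0]], [[0, -0.03, 0], [0, 0, 0]], [[0, 0, 0], [0, 0, 0]]]'

```text
clock: 12.38
tool_pos: [0.6456, -0.2455, 0.1477]
eef_rot: [-0.29, 3.127, -0.002]
force: [1.0, 0.0, 0.2]
grip_width: -0.0
finger_force: 0.0
```

```bash
python3 g.py
```

Run:
```python
from station import r
import cv2
import numpy as np
c=r.capture('top')['color'];s=r.capture('scene')['color']
a=cv2.resize(c[125:185,215:285,::-1],(560,480),interpolation=2);b=cv2.resize(s[155:205,255:325,::-1],(560,400),interpolation=2)
cv2.imwrite('pics/both5.png',cv2.resize(np.vstack([a,b]),None,fx=.68,fy=.68))
cv2.imwrite('pics/top5.png',c[:,:,::-1])
```

```text
t 12.3833 S mm [   2.5 -313.3  147.7] F shaker [ 1.  -0.2  0.2]
turn [-0.001  0.001 -0.005]
```

View pics/both5.png

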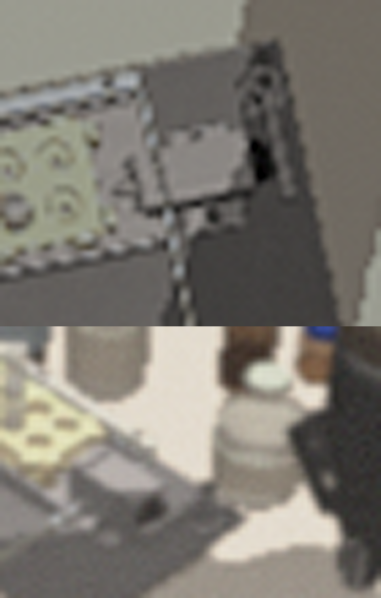

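View pics/top5.png

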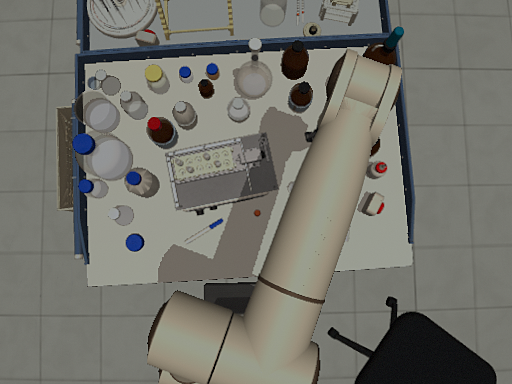

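The keeper lies parallel to the platform edge ((262,75)→(290,190)) right behind the knob, the rack is fully back, and the bystanders in view (marker, stopper, blue cap) have not moved.

```bash
python3 -c "
from station import r
print(r.job_done())"
```

```text
the job is handed in; nothing more can be done
None
```

I pushed the cradle back against the rear stop, pushed the pin in until its knob met the bush, swung the keeper shut behind it, and handed the job in at about 12.5 s; the hand-in returned no verdict.

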